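Bond a heat sink to a power module with a toggle clamp

TASK

Take the black finned heat sink off the sloping rack and set it down (do not drop it) flat, fins up, squarely on the white power module in the test jig, its edges flush with the module's all round. Then swing the toggle clamp over centre so that it presses on the heat sink, let go of the clamp for at least a second so that it holds by itself, and swing it fully open again, leaving the heat sink squarely in place. Leave everything else as it lies.

Things in the scene. Friction and masses are not known exactly. Their poses are not given: they have to be found in the camera images.
- sink: Black finned heat sink, 64 (its x) x 42 (its y) x 28 (z) mm, about 0.13 kg; thin fins along x on a 7 mm base; grip it across the 42 mm, where the outer fins are solid side faces. Origin: centre of its underside; z out through the fins. At the start it lies with its underside on the rack's slope, its lower end against the lip, in either bay.
- rack: Blue rack fixed to the table, 230 mm wide (y). Its flat slope faces the robot, rising towards the rack's +x at 0.44 rad (25 degrees), with two heat sinks side by side, 55 mm either side of the middle (+-6 mm). Origin: middle of the footprint, on the table. The slope's surface passes 60 mm above the origin; upper edge 86 mm above the table. The lip at the lower edge stands 7 mm out of the slope.
- module_top (a point): Centre of the white power module's flat top, 40 mm above the table. The top is 42 (x) x 64 (y) mm, the outline of the heat sink's underside, with nothing to guide the part. z up, +y towards the clamp's hinge. Under it: a green board (92 x 110 mm, top 15 mm above the table) and an aluminium base plate, 110 (x) x 215 (y) mm, fixed to the table.
- clamp_hinge (a point): Hinge of the toggle clamp, 95 mm from the module's centre along the module's +y, 95 mm above the table; the hinge's line is the module's x axis (axes parallel to module_top's). The bracket's two cheeks are 40 mm apart over all and reach 108 mm above the table.
- clamp (a joint): Clamp angle, rad. Steel arm and red handle are one bell crank. 0 = fully open: arm upright, handle level, pointing away from the module. Grows as it closes: handle swings up, arm comes down. 1.45 = clamped on the heat sink: arm level over the module, handle upright. 1.55 = stop, nothing under it. An over-centre spring drives it open below about 0.77, shut above; about 4 N at the handle.
- clamp_handle (a point): Middle of the clamp's red round grip (22 mm diameter, 72 mm long plus round ends), 95 mm from the hinge; the grip ends 133 mm from the hinge. At joint value q it lies, from the hinge, 95 mm * cos(q + 0.03) along the module's +y and 95 mm * sin(q + 0.03) up.
- clamp_foot (a point): Underside of the black rubber foot (20 mm diameter) below the end of the clamp's arm, 95 mm out from the hinge and 27 mm below the arm's line; clamped, it presses on the middle of the heat sink.
- spare: Bystander: silver heat sink, 64 x 42 x 18 mm, in the rack's other bay. Origin: centre of its underside.
- capacitor: Bystander: blue round capacitor, 30 mm diameter, 40 mm tall, standing on the table beside the jig. Origin: centre of its foot.
- probe: Bystander: black current probe, 34 x 136 x 24 mm, lying on the robot's side of the jig. Origin: underside, 18 mm from its middle.
- meter: Bystander: yellow multimeter, 170 x 85 x 45 mm, lying beyond jig and rack. Origin: centre of its underside.
- driver: Bystander: orange screwdriver, 170 mm long, lying between jig and rack. Origin: underside.
- tray: Bystander: grey open parts tray, 100 x 140 x 35 mm. Origin: centre of its underside.
Not all that is in view belongs to the job. Of the things that look like the sink, the middle-sized one is meant.

How it is judged:
On the way, in this order (a step that is already met when the one before it is completed fails the run):
1. the heat sink lies flush on the module, let go of, with the clamp still open (x of sink in the frame of module_top between -0.004 and 0.004 m and y of sink in the frame of module_top between -0.004 and 0.004 m and z of sink in the frame of module_top between -0.004 and 0.004 m and angle between the x axis of sink and the y axis of module_top, either way round below 0.09 rad and angle between sink's own z axis and vertical below 0.06 rad and contact force between the fingers and sink below 0.05 N and value of joint clamp below 0.25 rad), for 0.2 s.
2. the clamp, let go of, presses on the heat sink by itself for a second, the heat sink still flush (x of sink in the frame of module_top between -0.004 and 0.004 m and y of sink in the frame of module_top between -0.004 and 0.004 m and z of sink in the frame of module_top between -0.004 and 0.004 m and angle between the x axis of sink and the y axis of module_top, either way round below 0.09 rad and angle between sink's own z axis and vertical below 0.06 rad and contact force between the fingers and sink below 0.05 N and value of joint clamp above 1.35 rad and contact force between clamp and sink above 1 N and contact force between each of the arm, the fingers and clamp below 0.05 N), for 0.9 s.
At the end, for the whole second after the job is handed in: The heat sink lies at rest on the module, centred within 4 mm each way and turned by less than 0.09 rad (either way round), flat and fins up (within 0.06 rad), and the clamp stands fully open (joint below 0.15), both let go of (x of sink in the frame of module_top between -0.004 and 0.004 m and y of sink in the frame of module_top between -0.004 and 0.004 m and z of sink in the frame of module_top between -0.004 and 0.004 m and angle between the x axis of sink and the y axis of module_top, either way round below 0.09 rad and angle between sink's own z axis and vertical below 0.06 rad and value of joint clamp below 0.15 rad and linear speed of sink below 0.02 m/s and angular speed of sink below 0.2 rad/s and contact force between the fingers and sink below 0.05 N and contact force between the fingers and clamp below 0.05 N); the robot touches nothing.
It fails at once if the heat sink is dropped (moves faster than 0.45 m/s while not held, a fall of about 10 mm) (contact force between the fingers and sink below 0.01 N and linear speed of sink above 0.45 m/s).
It fails at once if a bystander is moved more than 25 mm (distance of any of spare, capacitor, probe, meter, driver, tray from where it was at the start of the episode above 0.025 m).
It also fails if it takes over 69 s, if anything falls off the work surface, if the arm or the gripper's body presses on something with over 40 N, if the wrist force passes 120 N, or if a joint passes its speed limit or range.

ROBOT

A 7-joint arm with a two-finger parallel gripper is mounted at the origin on the work surface. World frame = base frame: x ahead of the robot, y to its left, z up, the work surface at z = 0. Lengths are in m, angles in rad, forces in N, time in s.
With the tool pointing down it reaches from about 0.35 to 0.9 m from the base axis. Payload 7.2 kg.
Tool frame: the origin (TCP) lies at the very end of the fingers, on their centre line; the grasp point (between the pads) lies 19 mm behind it; z points along the fingers, y is the line along which they close (so a half turn about z gives the same grasp; the last joint's range is limited). The gripper opens to 85 mm and grips with 20 to 120 N. Pads are 22 mm wide; open, the fingers measure 114 mm over their backs; the gripper's body (76 mm by 85 mm) begins 54 mm behind the grasp point. The pads swing forward as they close: fully open they stand 13 mm farther back than shut.
Start: joints at [-1.369, 0.411, -0.013, 1.596, 0.006, 1.134, -0.082], TCP at [0.167, 0.602, 0.231] pointing down, gripper open.
Joint ranges: [-2.95, 2.95], [-0.29, 1.99], [-1.47, 1.44], [0.14, 2.54], [-1.03, 4.17], [0.13, 1.85], [-2.86, 2.86]. Speed limits (rad/s): [2.39, 2.39, 3.01, 3.01, 3.14, 3.14, 3.14].

INTERFACE

Orientations are given as a 3x3 rotation matrix whose columns are the frame's x, y, z axes.
In Python, from plant import state, capture, close_job, spot_in, place_of gives the robot as it stands.
- The arm moves only by the tool drive_tool, never from a script. Its argument "series" is one flat list of numbers, 7 for each row, row after row: the turn, a rotation vector about the tool's x, y, z in degrees, then the shift along the tool's x, y, z in mm, then the closure, from 0 (fully open) to 1 (shut). A call has 1 to 12 rows; each row is the pose to reach, as a shift and turn from the pose commanded when the call began, along the tool's axes at that moment; what a row does not reach only later rows make up. A row lasts 1/10 s, in which the tool goes at most 50 mm and 8.59 degrees, less where a joint would pass 70% of its speed; a pose out of reach is approached as far as the arm can. A call with a gripper value outside its range is refused whole. The fingers move at their own pace and stop on an object; "squeeze" is the grip in N (left out, the last holds). Time passes only in rows, so rows that repeat a pose let the fingers close. It gives the time, the measured TCP pose, the force, the opening and the grip force at its end, in the units of the state.
- state(): the state, without advancing time (a new reading comes with each control period).
- capture(name): name is "side" or "top"; returns a dict with "img" (420x560x3 uint8, red, green, blue), "fx", "fy", "cx", "cy" (pixels), "k1" (the pictures are not rectified: a ray, as slopes to the right and down, at radius r is drawn at 1 + k1 r^2 times it, then the intrinsics apply), "origin" and "rotation" of the camera in the world. Camera axes: x right, y down, z forward; pixel columns grow to the right and rows downward; lengths in m; the calibration is good to about 2 mm. A picture is of the moment at which its call begins. There is no depth.
- close_job(): hands the job in; it is judged then, once.
Trained networks look in the newest picture that a camera, given by its name, has taken for a name from the list of things; names that differ only in an ending like _2 or _b are one class to them, and where a whole thing is asked for, a point or a joint stands for the part that bears it (a point fixed in the world has none). Each returns a list of dicts, best first, with "confidence" (0 to 1); they miss things now and then, are a little off and sometimes report something else, mostly with a low value. They report only what shows in the picture. A call takes as long as a camera call. They do not tell look-alikes from the thing itself.
- spot_in(camera, query): "at" ([x, y, z] in m, in world coordinates, good to about 4 mm: the middle of the surface that is visible of it).
- place_of(camera, query): "at" ([x, y, z] in m, in world coordinates, good to about 4 mm: a listed point, or the origin of a listed thing).
The state is a dict: "clock": time; "q": joint angles; "joint_velocities": joint speeds; "effort": joint torques, N m; "position": TCP position; "eef_rot": TCP orientation; "force": force on the tool from outside, world axes, zero at the start; "ft_torque": the same for the moment, N m; "width": finger opening in m; "gripper_force": force on a finger pad.
Only numpy, scipy, OpenCV 4.12 (cv2) and the standard library are available. Lean on these libraries where they do the work, as an engineer would, in place of code of your own. Each camera call takes 0.05 s, during which the arm holds its last target. There are 200 camera calls.

## Working session

There is one attempt and no reset: what is moved stays moved. The work goes in short steps, Python scripts to look and compute and a tool call to move; the robot and the scene stay as the last step left them, time stands still between calls to the robot, and variables do not carry over. Pictures are saved under pics/ and viewed, at most 10 in all, crops included, and the job is handed in when it is done.

Besides the shell and the picture viewer there is one more tool, called after "Request:" in YAML: its name, and indented under it one key for each argument. drive_tool: Moves the arm, as the interface text tells. Its arguments: {"type":"object","properties":{"series":{"type":"array"},"squeeze":{"type":"number"}},"required":["series"]}

```bash
ls; mkdir -p pics
python3 - <<'E'
from plant import *
import cv2,numpy as np
s=state();print(s['clock'],s['position'],np.round(s['eef_rot'],3).tolist(),s['width'],s['force'])
for c in('side','top'):
    d=capture(c);cv2.imwrite(f'pics/{c}0.png',cv2.cvtColor(d['img'],cv2.COLOR_RGB2BGR))
    print(c,d['fx'],d['cx'],d['cy'],d['k1'],np.round(d['origin'],3),np.round(d['rotation'],3).tolist())
    for n in['sink','spare','rack','module_top','clamp_hinge','clamp_handle','clamp_foot','capacitor','probe','driver','tray','meter']:
        print(n,[(np.round(r['at'],3).tolist(),round(r['confidence'],2)) for r in place_of(c,n)][:4])
E
```

```text
pics
0.0 [0.16646728 0.6019014  0.23044157] [[-0.964, 0.267, -0.0], [0.267, 0.964, -0.002], [-0.0, -0.002, -1.0]] 0.085348033126178 [-0.29977507  0.48180914 -0.5971377 ]
side 452.4767322676802 282.8140008059203 202.79666506932048 0.007870743343047973 [0.262 0.638 0.99 ] [[-0.915, -0.321, 0.245], [-0.404, 0.704, -0.585], [0.015, -0.634, -0.773]]
sink [([0.503, 0.28, 0.055], 0.86), ([0.342, 0.291, -0.002], 0.83), ([0.422, 0.425, 0.0], 0.76), ([0.616, -0.453, 0.001], 0.74)]
spare []
rack [([0.537, 0.239, 0.002], 0.9)]
module_top [([0.503, -0.228, 0.037], 0.94)]
clamp_hinge [([0.492, -0.138, 0.091], 0.9)]
clamp_handle [([0.489, -0.043, 0.099], 0.56)]
clamp_foot [([0.502, -0.174, 0.185], 0.63), ([0.492, -0.137, 0.093], 0.2)]
capacitor [([0.597, -0.25, -0.001], 0.55)]
probe [([0.414, -0.296, -0.003], 0.76)]
driver [([0.447, 0.023, -0.002], 0.68)]
tray [([0.615, -0.452, -0.0], 0.9)]
meter [([0.74, 0.02, 0.002], 0.89)]
top 422.13111888368064 289.12979880122697 210.65546625192925 -0.09262054851101949 [0.412 0.    1.353] [[0.003, -0.994, 0.109], [-1.0, -0.002, 0.002], [-0.002, -0.109, -0.994]]
sink [([0.507, 0.281, 0.055], 0.92), ([0.491, -0.041, 0.099], 0.73), ([0.346, 0.298, -0.002], 0.59), ([0.42, 0.426, 0.0], 0.57)]
spare [([0.448, 0.021, -0.004], 0.67), ([0.548, 0.194, 0.053], 0.64)]
rack [([0.538, 0.238, -0.0], 0.89), ([0.499, -0.135, 0.095], 0.39)]
module_top [([0.503, -0.233, 0.041], 0.94)]
clamp_hinge [([0.5, -0.138, 0.093], 0.88), ([0.501, -0.232, 0.04], 0.16)]
clamp_handle [([0.494, -0.04, 0.099], 0.57)]
clamp_foot [([0.5, -0.173, 0.186], 0.75)]
capacitor [([0.594, -0.252, -0.004], 0.54)]
probe [([0.411, -0.295, -0.0], 0.55), ([0.451, 0.023, -0.004], 0.46)]
driver [([0.448, 0.026, -0.002], 0.78)]
tray [([0.612, -0.447, -0.004], 0.81)]
meter [([0.739, 0.02, 0.0], 0.88)]
```

View pics/side0.png

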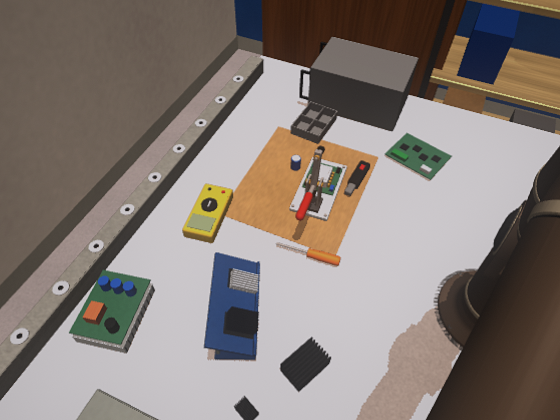

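View pics/top0.png

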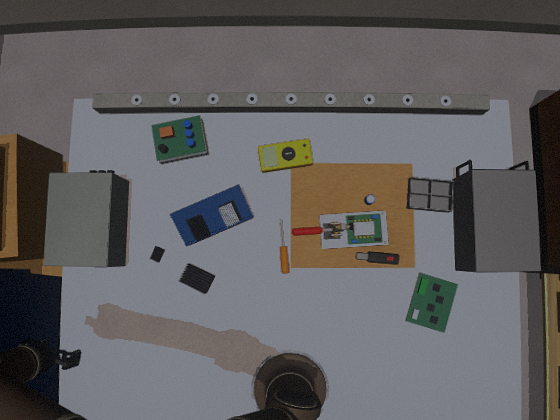

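The scene: the blue rack is at about (232,305) in the side picture, with the black sink in its near bay at about (240,320). The large look-alike is at (305,363) and the small one at (246,408). The jig is at about (320,190) with its clamp open. I'll zoom in on the rack and the jig.

Run:
```python
import cv2,numpy as np
s=cv2.imread('pics/side0.png');t=cv2.imread('pics/top0.png')
f=lambda im,x,y,w,h:cv2.resize(im[y:y+h,x:x+w],(400,300),interpolation=cv2.INTER_CUBIC)
cv2.imwrite('pics/crop0.png',np.vstack([np.hstack([f(s,190,240,120,120*3//4+30),f(t,160,175,108,81)]),np.hstack([f(s,280,140,112,84),f(t,285,200,112,84)])]))
```

```text
(no output)
```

View pics/crop0.png

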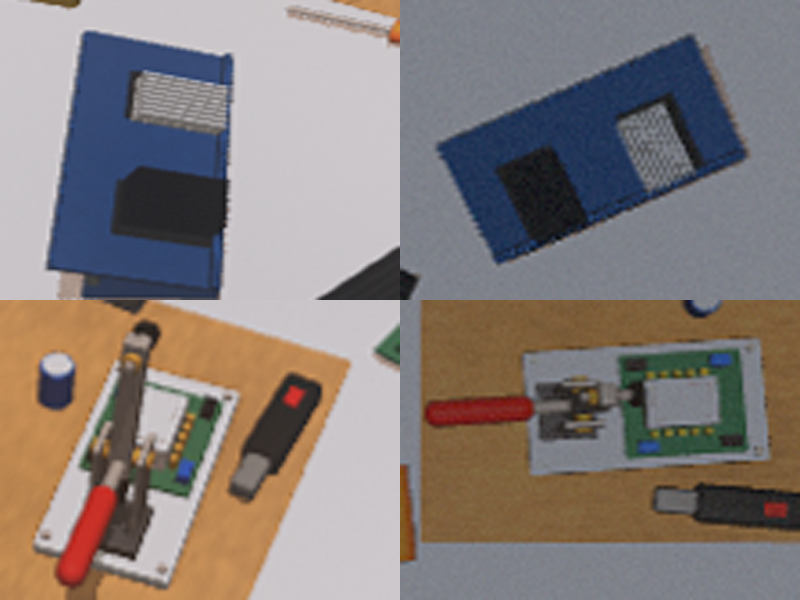

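The crops show the sink's fins running down the slope, so its 42 mm width lies along the rack's length. The module's white top and the red handle are clear in the top view. Next I'll fit outlines in both cameras.

```bash
cat > h.py <<'E'
import numpy as np,cv2
from scipy.optimize import minimize
from scipy.spatial.transform import Rotation as R
from plant import *
def proj(d,P):
    p=(np.atleast_2d(P)-d['origin'])@np.array(d['rotation']);s=p[:,:2]/p[:,2:]
    s=s*(1+d['k1']*(s**2).sum(1,keepdims=True));return s*[d['fx'],d['fy']]+[d['cx'],d['cy']]
def ray(d,uv):
    s=cv2.undistortPoints(np.array([[uv]],float),np.array([[d['fx'],0,d['cx']],[0,d['fy'],d['cy']],[0,0,1]]),np.array([d['k1'],0,0,0])).ravel()
    return np.array(d['rotation'])@[s[0],s[1],1]
def onz(d,uv,z):
    r=ray(d,uv);o=np.array(d['origin']);return o+r*(z-o[2])/r[2]
def box(sx,sy,sz):return np.array([[a*sx/2,b*sy/2,c*sz] for a in(-1,1) for b in(-1,1) for c in(0,1)])
def soft(d,P,win):
    x,y,w,h=win;k=8;q=(proj(d,P)-[x,y]+.5)*k
    m=np.zeros((h*k,w*k),np.uint8);cv2.fillConvexPoly(m,cv2.convexHull((q*16).astype(np.int32).reshape(-1,1,2)),255,shift=4)
    return cv2.resize(m,(w,h),interpolation=cv2.INTER_AREA)/255.
def fit(views,pts,x0,step):
    """views: (d,mask float full-size,win)"""
    def cost(p):
        c=0
        for d,m,(x,y,w,h) in views:c+=np.abs(soft(d,pts(p),(x,y,w,h))-m[y:y+h,x:x+w]).sum()
        return c
    b=None
    for k in range(3):
        s=np.vstack([x0]+[np.array(x0)+np.eye(len(x0))[i]*step[i]*(1-2*(k%2)) for i in range(len(x0))])
        r=minimize(cost,x0,method='Nelder-Mead',options=dict(initial_simplex=s,maxiter=300,xatol=1e-4,fatol=.05))
        if b is None or r.fun<b.fun:b=r
        x0=b.x
    return b
E
python3 - <<'E'
from h import *
S=capture('side');T=capture('top')
np.save('st.npy',np.array([S,T],dtype=object),allow_pickle=True)
hsv=lambda d:cv2.cvtColor(d['img'],cv2.COLOR_RGB2HSV).astype(int)
hs,ht=hsv(S),hsv(T)
print('rowvals side',S['img'][320,225:260:5].tolist(),'top',T['img'][227,190:215:5].tolist())
print('mod',T['img'][228,355:392:4].tolist())
# rack outline from top: blue mask hull
def blue(h):return ((h[...,0]>100)&(h[...,0]<130)&(h[...,1]>100)&(h[...,2]>40)).astype(np.uint8)
b=blue(ht);w=np.zeros_like(b);w[180:250,165:258]=1;b*=w
pts=np.argwhere(b)[:,::-1].astype(np.float32);rc=cv2.minAreaRect(pts);print('rack',rc)
bp=cv2.boxPoints(rc);print([np.round(onz(T,p,.06),3).tolist() for p in bp])
# sink fit
v=lambda d:np.clip((70-d['img'].max(2).astype(float))/30,0,1)
Rz=lambda a:R.from_euler('z',a).as_matrix()
B=box(.064,.042,.028)
sp=lambda p:B@(Rz(p[3])@R.from_euler('y',-.44).as_matrix()).T+p[:3]
Ws,Wt=(217,298,52,48),(183,211,36,34)
for vs in([(S,v(S),Ws),(T,v(T),Wt)],[(T,v(T),Wt)],[(S,v(S),Ws)]):
    r=fit(vs,sp,[.505,.28,.055,.4],[.006,.006,.006,.1]);print('sink',np.round(r.x,4),r.fun)
# module
wm=lambda d:np.clip((120-(d['img'].max(2).astype(float)-d['img'].min(2)))/1,0,1)*((hsv(d)[...,1]<40)&(hsv(d)[...,2]>130))
M=box(.042,.064,0)
mp=lambda p:M@Rz(p[2]).T+[p[0],p[1],.04]
r=fit([(T,wm(T),(350,218,36,26))],mp,[.503,-.23,.06],[.006,.006,.05]);print('mod top',np.round(r.x,4),r.fun)
# handle
red=lambda d:((hsv(d)[...,0]<8)|(hsv(d)[...,0]>172))&(hsv(d)[...,1]>150)&(hsv(d)[...,2]>80)
for d,(x,y,w,h) in((S,(285,180,40,50)),(T,(285,220,45,22))):
    m=red(d)[y:y+h,x:x+w];p=np.argwhere(m)[:,::-1]+[x,y];c=p.mean(0)
    e=cv2.fitLine(p.astype(np.float32),cv2.DIST_L2,0,.01,.01).ravel()
    print('handle',c,np.round(onz(d,c,.098),4),len(p)); a=onz(d,c+20*e[:2],.098)-onz(d,c-20*e[:2],.098);print('yaw',np.arctan2(-a[0],a[1]))
E
```

```text
rowvals side [[47, 46, 46], [38, 38, 41], [37, 37, 40], [39, 37, 41], [39, 38, 41], [40, 38, 42], [39, 39, 42]] top [[31, 29, 33], [30, 34, 33], [26, 28, 32], [22, 29, 29], [32, 52, 87]]
mod [[126, 124, 128], [126, 128, 135], [125, 127, 137], [127, 128, 137], [127, 129, 138], [45, 76, 57], [47, 82, 62], [126, 129, 138], [110, 89, 68], [124, 90, 57]]
rack ((211.27293395996094, 215.4508819580078), (35.86425018310547, 75.18529510498047), 66.66596221923828)
[[0.544, 0.374, 0.06], [0.638, 0.16, 0.06], [0.535, 0.114, 0.06], [0.442, 0.326, 0.06]]
sink [0.5075 0.2846 0.0574 0.4232] 170.17450980392158
sink [0.5065 0.279  0.0771 0.442 ] 44.864705882352936
sink [0.5039 0.2903 0.071  0.4212] 107.99607843137254
mod top [ 0.5035 -0.2306  0.0476] 176.4313725490196
handle [303.8974359  205.87179487] [ 0.4916 -0.0495  0.098 ] 234
yaw -3.078280074639525
handle [306.55223881 230.61691542] [ 0.491  -0.0493  0.098 ] 201
yaw -3.0744390460700184
```

```bash
cat >> h.py <<'E'
def delta(pos,rot):
    s=state();R0=np.array(s['eef_rot']);dr=np.degrees(R.from_matrix(R0.T@rot).as_rotvec());dp=R0.T@(np.array(pos)-s['position'])*1000
    print('turn',np.round(dr,2),'shift',np.round(dp,1));return dr,dp
RY=.414
nn=R.from_euler('z',RY).apply([-np.sin(.44),0,np.cos(.44)])
yr=np.array([-np.sin(RY),np.cos(RY),0]);RG=np.c_[np.cross(yr,-nn),yr,-nn]
E
python3 - <<'E'
from h import *
S,T=np.load('st.npy',allow_pickle=True)
hsv=lambda d:cv2.cvtColor(d['img'],cv2.COLOR_RGB2HSV).astype(int)
M=box(.042,.064,0);mp=lambda p:M@R.from_euler('z',p[2]).as_matrix().T+[p[0],p[1],.04]
for d,w,th in((T,(358,220,27,20),105),(S,(310,160,30,40),150)):
    m=((hsv(d)[...,1]<45)&(hsv(d)[...,2]>th)).astype(float)
    for z in(0,):
        r=fit([(d,m,w)],mp,[.503,-.23,.06],[.005,.005,.05]);print('mod',np.round(r.x,4),r.fun)
print(T['img'][228,355:392:2].max(1).tolist(),T['img'][215:245:2,368].max(1).tolist())
print(nn);delta(np.array([.507,.283,.055])+nn*.124,RG);print('approach from hover: tool z')
E
```

```text
mod [ 0.5041 -0.2287 -0.0034] 80.2078431372549
mod [ 0.5008 -0.2325  0.0114] 284.98039215686276
[128, 135, 135, 138, 137, 136, 137, 135, 138, 140, 76, 80, 82, 113, 138, 133, 110, 121, 124] [77, 79, 63, 85, 125, 137, 136, 136, 134, 134, 83, 94, 87, 83, 123]
[-0.3899557  -0.17134463  0.90475166]
turn [ -8.61 -24.21 -38.53] shift [-372.3 -250.5   64.1]
approach from hover: tool z
```

Request:
drive_tool:
  series: [-8.6,-24.2,-38.5,-372,-250,64,0,-8.6,-24.2,-38.5,-372,-250,64,0,-8.6,-24.2,-38.5,-372,-250,64,0,-8.6,-24.2,-38.5,-372,-250,64,0,-8.6,-24.2,-38.5,-372,-250,64,0,-8.6,-24.2,-38.5,-372,-250,64,0,-8.6,-24.2,-38.5,-372,-250,64,0,-8.6,-24.2,-38.5,-372,-250,64,0,-8.6,-24.2,-38.5,-372,-250,64,0,-8.6,-24.2,-38.5,-372,-250,64,0,-8.6,-24.2,-38.5,-372,-250,64,0,-8.6,-24.2,-38.5,-372,-250,64,0]
  squeeze: 40

```text
clock: 2.6
position: [0.458, 0.2633, 0.1675]
eef_rot: [[-0.828, -0.402, 0.39], [-0.364, 0.915, 0.172], [-0.426, 0.0, -0.905]]
force: [0.7, 0.2, 0.2]
width: 0.0853
gripper_force: 0.0
```

Request:
drive_tool:
  series: [0,0,0,0,0,40,0,0,0,0,0,0,80,0,0,0,0,0,0,95,0,0,0,0,0,0,105,0,0,0,0,0,0,112,0,0,0,0,0,0,118,0,0,0,0,0,0,118,0]

```text
clock: 3.3
position: [0.5033, 0.2846, 0.0599]
eef_rot: [[-0.828, -0.405, 0.388], [-0.366, 0.914, 0.173], [-0.425, 0.001, -0.905]]
force: [-0.2, -1.1, 1.2]
width: 0.0855
gripper_force: 0.0
```

Run:
```python
from h import *
s=state();print(s['position'],s['force'],(np.array(s['position'])-[.507,.283,.055])@nn)
f=lambda im,x,y,w,h:cv2.resize(im[y:y+h,x:x+w,::-1],(400,400*h//w),interpolation=cv2.INTER_CUBIC)
cv2.imwrite('pics/g1.png',np.hstack([f(capture('side')['img'],180,240,120,120),f(capture('top')['img'],150,165,110,110)]))
```

```text
[0.50334578 0.28460729 0.05986083] [-0.17142866 -1.06601149  1.2082121 ] 0.005547429999659418
```

View pics/g1.png

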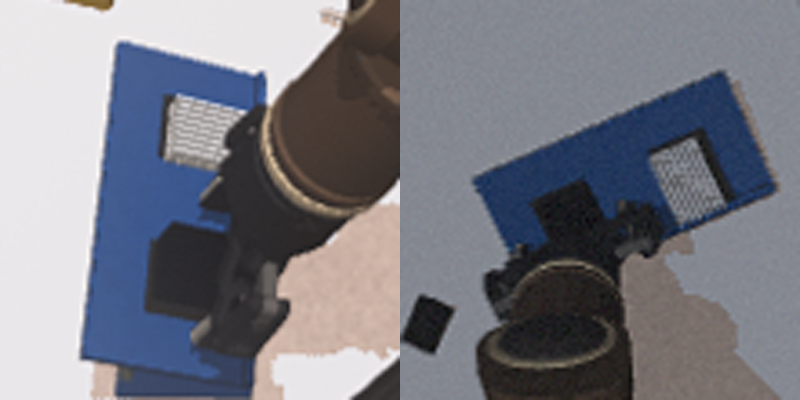

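The fingers straddle the sink, at about (190,270) in the left crop, and stay clear of the silver spare. Now I'll close.

Request:
drive_tool:
  series: [0,0,0,0,0,0,0.3,0,0,0,0,0,0,0.5,0,0,0,0,0,0,1,0,0,0,0,0,0,1,0,0,0,0,0,0,1,0,0,0,0,0,0,1,0,0,0,0,0,0,1,0,0,0,0,0,0,1]
  squeeze: 40

```text
clock: 4.2
position: [0.5044, 0.2826, 0.061]
eef_rot: [[-0.828, -0.402, 0.39], [-0.364, 0.916, 0.171], [-0.426, 0.0, -0.905]]
force: [-2.6, -1.9, 5.1]
width: 0.0408
gripper_force: 40.5
```

Request:
drive_tool:
  series: [0,0,0,0,0,-10,1,0,0,0,0,0,-30,1,0,0,0,0,0,-60,1,0,0,0,0,0,-100,1,0,0,0,0,0,-100,1]

```text
clock: 4.7
position: [0.4657, 0.2655, 0.1549]
eef_rot: [[-0.827, -0.401, 0.394], [-0.362, 0.916, 0.173], [-0.43, 0.001, -0.903]]
force: [0.5, -0.6, -2.0]
width: 0.0417
gripper_force: 41.3
```

Run:
```python
from h import *
a=.06
RP=lambda a:np.c_[[-0,0,0],[0,0,0],[0,0,0]]
# tool down, tool y along +module x : y=(cos a,sin a,0), z down, x=y×z
y=np.array([np.cos(a),np.sin(a),0]);z=np.array([0,0,-1.]);RPm=np.c_[np.cross(y,z),y,z]
print(RPm.tolist())
delta([.5035,-.231,.20],RPm)
delta([.46,.08,.24],RPm)
```

```text
[[-0.059964006479444595, 0.9982005399352042, 0.0], [0.9982005399352042, 0.059964006479444595, 0.0], [0.0, 0.0, -1.0]]
turn [ 24.47  17.02 108.11] shift [ 128.9 -469.9 -111.7]
turn [ 24.47  17.02 108.11] shift [  35.2 -167.6 -111.1]
```

Request:
drive_tool:
  series: [24.5,17,108.1,9,-168,-165,1,24.5,17,108.1,9,-168,-165,1,24.5,17,108.1,9,-168,-165,1,24.5,17,108.1,9,-168,-165,1,24.5,17,108.1,9,-168,-165,1,24.5,17,108.1,9,-168,-165,1,24.5,17,108.1,9,-168,-165,1,24.5,17,108.1,9,-168,-165,1,24.5,17,108.1,9,-168,-165,1,24.5,17,108.1,9,-168,-165,1,24.5,17,108.1,9,-168,-165,1,24.5,17,108.1,9,-168,-165,1]

```text
clock: 5.9
position: [0.4614, 0.0797, 0.2956]
eef_rot: [[-0.204, 0.978, 0.031], [0.979, 0.205, -0.023], [-0.029, 0.025, -0.999]]
force: [0.2, 0.5, -1.0]
width: 0.0411
gripper_force: 41.7
```

```bash
cat >> h.py <<'E'
def RM(a):
    y=np.array([np.cos(a),np.sin(a),0]);z=np.array([0,0,-1.]);return np.c_[np.cross(y,z),y,z]
E
python3 - <<'E'
from h import *
s=state();print(s['position'],np.round(s['eef_rot'],3).tolist(),s['q'])
delta([.46,.08,.30],RM(.06))
f=lambda d,x,y,w,h:cv2.resize(d['img'][y:y+h,x:x+w,::-1],(400,400*h//w),interpolation=cv2.INTER_CUBIC)
S,T=capture('side'),capture('top')
print(proj(S,s['position']),proj(T,s['position']))
for d in('side','top'):
  for n in('module_top','clamp_hinge','clamp_handle'):print(d,n,[np.round(r['at'],4).tolist() for r in place_of(d,n)][:1])
  print(d,'sink',[(np.round(r['at'],3).tolist(),round(r['confidence'],2)) for r in place_of(d,'sink')])
# refine module: soft white mask in top, use line fits on module edges
hsv=cv2.cvtColor(T['img'],cv2.COLOR_RGB2HSV).astype(int)
g=T['img'].astype(float);m=((hsv[...,1]<45)&(hsv[...,2]>105)).astype(np.uint8)
n,l,st,c=cv2.connectedComponentsWithStats(m[205:255,315:400],connectivity=4)
print([ (st[i].tolist(),np.round(c[i]+[315,205],2).tolist()) for i in range(1,n) if st[i][4]>30])
E
```

```text
[0.46139502 0.07969208 0.29563907] [[-0.204, 0.978, 0.031], [0.979, 0.205, -0.023], [-0.029, 0.025, -0.999]] [ 0.02499424  0.09069697 -0.3447895   1.86838093  0.06761775  1.16659393
 -0.13811831]
turn [1.57 1.55 8.36] shift [ 0.5 -1.2 -4.4]
[[298.67558506 194.46141457]] [[258.15377654 237.35892723]]
side module_top [[0.5019, -0.2258, 0.0378]]
side clamp_hinge [[0.4959, -0.1377, 0.0925]]
side clamp_handle []
side sink [([0.341, 0.293, -0.001], 0.95), ([0.42, 0.428, 0.0], 0.82), ([0.455, 0.079, 0.29], 0.57), ([0.74, 0.017, -0.0], 0.35)]
top module_top [[0.5041, -0.235, 0.037]]
top clamp_hinge [[0.4972, -0.1363, 0.0939]]
top clamp_handle [[0.4938, -0.041, 0.0999]]
top sink [([0.344, 0.294, -0.001], 0.91), ([0.419, 0.426, -0.003], 0.48)]
[([4, 6, 69, 38, 989], [349.02, 229.71]), ([38, 16, 22, 15, 271], [363.59, 227.94])]
```

Request:
drive_tool:
  series: [1.6,1.5,8.4,0,-1,-10,1,1.6,1.5,8.4,0,-1,-10,1,1.6,1.5,8.4,0,-1,-10,1]

```text
clock: 6.7
position: [0.4601, 0.0799, 0.3064]
eef_rot: [[-0.069, 0.998, 0.003], [0.998, 0.069, -0.001], [-0.001, 0.003, -1.0]]
force: [-0.8, -0.3, -1.0]
width: 0.0411
gripper_force: 41.8
```

Run:
```python
from h import *
s=state();p0=np.array(s['position']);R0=np.array(s['eef_rot']);print(p0,np.round(R0,3).tolist())
S,T=capture('side'),capture('top')
f=lambda d,x,y,w,h:cv2.resize(d['img'][y:y+h,x:x+w,::-1],(400,400*h//w),interpolation=cv2.INTER_CUBIC)
# sink corners predicted for 0 offset: underside 6 mm beyond TCP
B=box(.064,.042,.028);P=(B*[1,1,-1]+[0,0,.006])@R0.T+p0
for d in(S,T):
    i=d['img'].copy()
    for q in proj(d,P):cv2.circle(i,tuple(np.int32(np.round(q))),0,(255,0,0),-1)
    d['img2']=i
g=lambda d,x,y,w,h:cv2.resize(d['img2'][y:y+h,x:x+w,::-1],(400,400*h//w),interpolation=cv2.INTER_NEAREST)
cs=proj(S,p0)[0].astype(int);ct=proj(T,p0)[0].astype(int)
cv2.imwrite('pics/hand.png',np.hstack([g(S,cs[0]-40,cs[1]-40,80,80),g(T,ct[0]-40,ct[1]-40,80,80)]));print(cs,ct,np.round(proj(S,P),1).tolist())
M=box(.042,.064,0)
hsv=cv2.cvtColor(T['img'],cv2.COLOR_RGB2HSV).astype(int);m=((hsv[...,1]<45)&(hsv[...,2]>105)).astype(np.uint8)
n,l=cv2.connectedComponents(m,connectivity=4);mm=(l==l[228,364]).astype(float)
for z in(.04,):
    r=fit([(T,mm,(346,214,36,28))],lambda p:M@R.from_euler('z',p[2]).as_matrix().T+[p[0],p[1],z],[.503,-.231,.06],[.005,.005,.04]);print('mod',np.round(r.x,4),r.fun)
# base plate outline in top: component of white plate hull
x=np.argwhere(l[205:255,315:400]==np.bincount(l[205:255,315:346][m[205:255,315:346]>0]).argmax())[:,::-1]+[315,205]
rc=cv2.minAreaRect(x.astype(np.float32));bp=cv2.boxPoints(rc);W=np.array([onz(T,b,.008) for b in bp]);print('plate',rc,np.round(W,3).tolist(),W.mean(0))
```

```text
[0.46012589 0.07990562 0.30638404] [[-0.069, 0.998, 0.003], [0.998, 0.069, -0.001], [-0.001, 0.003, -1.0]]
[299 191] [257 237] [[314.0, 184.8], [315.0, 175.5], [294.6, 179.4], [295.1, 170.0], [304.3, 207.7], [305.1, 198.6], [284.1, 201.9], [284.4, 192.7]]
mod [ 0.5035 -0.2296  0.0413] 17.85490196078431
plate ((353.2110900878906, 229.23626708984375), (34.20993423461914, 66.94474029541016), 86.26860046386719) [[0.549, -0.092, 0.008], [0.563, -0.307, 0.008], [0.454, -0.312, 0.008], [0.44, -0.098, 0.008]] [ 0.50150286 -0.20252012  0.008     ]
```

View pics/hand.png

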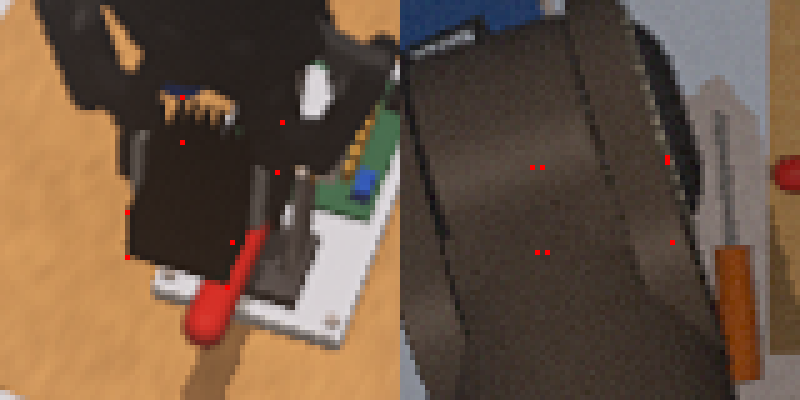

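The side crop shows the sink held centrally, fins up. Its lower end corners, at about (128,258) and (230,280), match the ones predicted for zero offset with the underside 6 mm beyond the TCP.

Run:
```python
from h import *
delta([.503,-.2305,.306],RM(.062))
```

```text
turn [0.11 0.04 0.41] shift [-312.8   21.7    0.4]
```

Request:
drive_tool:
  series: [0,0,0.4,-50,4,0,1,0,0,0.4,-100,7,0,1,0,0,0.4,-150,11,0,1,0,0,0.4,-200,14,0,1,0,0,0.4,-250,18,0,1,0,0,0.4,-290,20,0,1,0,0,0.4,-313,22,0,1,0,0,0.4,-313,22,0,1,0,0,0.4,-313,22,40,1,0,0,0.4,-313,22,80,1,0,0,0.4,-313,22,120,1,0,0,0.4,-313,22,120,1]

```text
clock: 8.0
position: [0.4994, -0.2284, 0.1815]
eef_rot: [[-0.062, 0.998, -0.007], [0.998, 0.062, 0.004], [0.004, -0.007, -1.0]]
force: [-0.4, 1.1, -1.2]
width: 0.0412
gripper_force: 41.7
```

Run:
```python
from h import *
s=state();print(s['position'],s['force'],np.round(s['eef_rot'],3).tolist());p0=np.array(s['position']);R0=np.array(s['eef_rot'])
delta([.503,-.2305,.09],RM(.062))
S=capture('side');T=capture('top')
B=box(.064,.042,.028);P=(B*[1,1,-1]+[0,0,.006])@R0.T+p0
def g(d,c,w):
    i=d['img'].copy()
    for q in proj(d,P):cv2.circle(i,tuple(np.int32(np.round(q))),0,(255,0,0),-1)
    x,y=c;return cv2.resize(i[y-w:y+w,x-w:x+w,::-1],(400,400),interpolation=cv2.INTER_NEAREST)
cv2.imwrite('pics/hover.png',np.hstack([g(S,proj(S,p0)[0].astype(int),40),g(T,proj(T,p0)[0].astype(int),40)]))
```

```text
[ 0.4994076  -0.22837184  0.18150534] [-0.36562632  1.14991895 -1.22303349] [[-0.062, 0.998, -0.007], [0.998, 0.062, 0.004], [0.004, -0.007, -1.0]]
turn [-0.4  -0.24  0.  ] shift [-2.7  4.1 91.5]
```

View pics/hover.png

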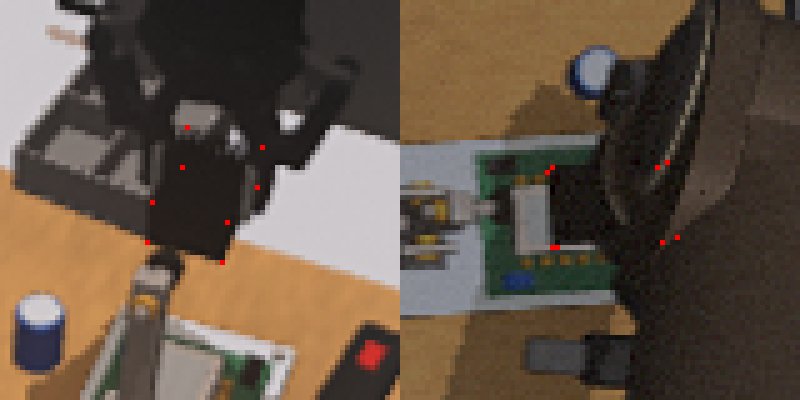

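The predicted corners match the held sink in both views: (222,262) on the left, left end at about x=552 on the right. Now I'll descend.

Request:
drive_tool:
  series: [-0.4,-0.2,0,-3,4,40,1,-0.4,-0.2,0,-3,4,80,1,-0.4,-0.2,0,-3,4,110,1,-0.4,-0.2,0,-3,4,122,1,-0.4,-0.2,0,-3,4,122,1,-0.4,-0.2,0,-3,4,122,1,-0.4,-0.2,0,-3,4,122,1]

```text
clock: 8.8
position: [0.5087, -0.2342, 0.0668]
eef_rot: [[-0.059, 0.998, 0.012], [0.998, 0.059, -0.005], [-0.005, 0.012, -1.0]]
force: [-1.3, -0.0, -1.7]
width: 0.0412
gripper_force: 41.7
```

Run:
```python
from h import *
s=state();print(s['position'],s['force'],np.round(s['eef_rot'],4).tolist());p0=np.array(s['position'])
delta([.503,-.2305,.046],RM(.062))
S=capture('side');T=capture('top')
def g(d,c,w):
    x,y=c;return cv2.resize(d['img'][y-w:y+w,x-w:x+w,::-1],(400,400),interpolation=cv2.INTER_CUBIC)
cv2.imwrite('pics/low.png',np.hstack([g(S,proj(S,p0)[0].astype(int),30),g(T,proj(T,p0)[0].astype(int),30)]))
```

```text
[ 0.5086675  -0.23416563  0.06680544] [-1.27442252 -0.00193682 -1.71033782] [[-0.059, 0.9982, 0.0123], [0.9982, 0.0591, -0.0045], [-0.0052, 0.012, -0.9999]]
turn [ 0.69  0.3  -0.17] shift [ 4.1 -5.7 20.7]
```

View pics/low.png

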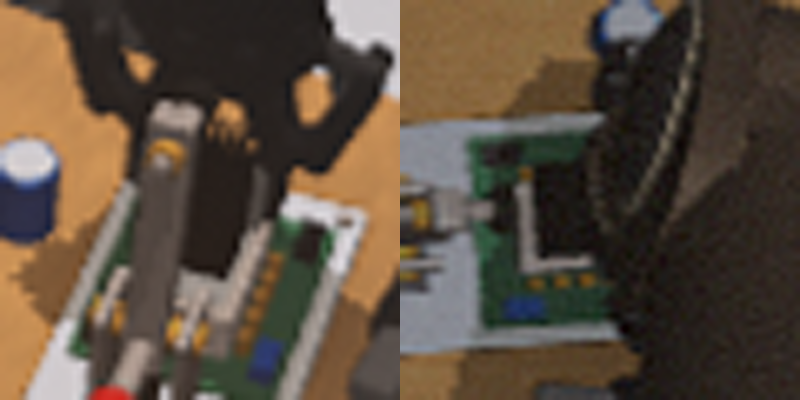

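Request:
drive_tool:
  series: [0,0,0,0,0,0,1,0,0,0,0,0,0,1,0,0,0,0,0,0,1]

```text
clock: 9.2
position: [0.5071, -0.2337, 0.0647]
eef_rot: [[-0.059, 0.998, 0.009], [0.998, 0.059, -0.003], [-0.004, 0.009, -1.0]]
force: [0.3, 1.0, -1.2]
width: 0.0411
gripper_force: 41.7
```

Run:
```python
from h import *
s=state();print(s['position'],s['force'],np.abs(s['joint_velocities']).max())
delta([.503,-.2305,.052],RM(.062))
```

```text
[ 0.50713126 -0.23365335  0.06474989] [ 0.34394626  1.00455616 -1.1958578 ] 0.0033794129215092093
turn [ 0.51  0.22 -0.18] shift [ 3.4 -4.1 12.7]
```

Request:
drive_tool:
  series: [0.5,0.2,-0.2,3.4,-4.1,0,1,0.5,0.2,-0.2,3.4,-4.1,6,1,0.5,0.2,-0.2,3.4,-4.1,12.7,1,0.5,0.2,-0.2,3.4,-4.1,12.7,1,0.5,0.2,-0.2,3.4,-4.1,12.7,1,0.5,0.2,-0.2,3.4,-4.1,12.7,1,0.5,0.2,-0.2,3.4,-4.1,12.7,1,0.5,0.2,-0.2,3.4,-4.1,12.7,1]

```text
clock: 10.0
position: [0.503, -0.2305, 0.052]
eef_rot: [[-0.062, 0.998, 0.0], [0.998, 0.062, -0.0], [-0.0, 0.0, -1.0]]
force: [-0.6, -0.3, -1.2]
width: 0.0412
gripper_force: 41.8
```

Run:
```python
from h import *
s=state();print(s['position'],s['force'],np.abs(s['joint_velocities']).max())
delta([.503,-.2305,.046],RM(.062))
p0=np.array(s['position'])
S=capture('side');T=capture('top')
def g(d,c,w):
    x,y=c;return cv2.resize(d['img'][y-w:y+w,x-w:x+w,::-1],(400,400),interpolation=cv2.INTER_CUBIC)
cv2.imwrite('pics/low2.png',np.hstack([g(S,proj(S,p0)[0].astype(int),30),g(T,proj(T,p0)[0].astype(int),30)]))
```

```text
[ 0.50300116 -0.23054318  0.05195733] [-0.56724295 -0.32948118 -1.23958452] 0.0025039594221120507
turn [0.01 0.02 0.02] shift [0. 0. 6.]
```

View pics/low2.png

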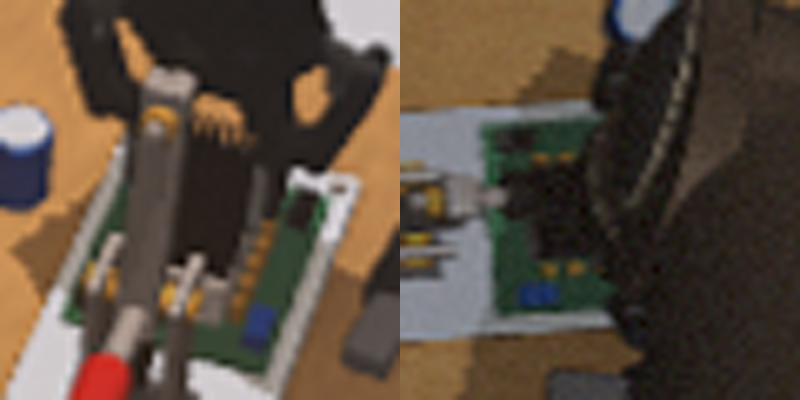

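In the side crop the sink sits just above the module and lines up with it (white front face at about (210,295)). In the top crop no white rim shows. Now I'll lower it gently.

Request:
drive_tool:
  series: [0,0,0,0,0,1,1,0,0,0,0,0,2,1,0,0,0,0,0,3,1,0,0,0,0,0,4,1,0,0,0,0,0,4,1,0,0,0,0,0,4,1]

```text
clock: 10.7
position: [0.5029, -0.2305, 0.0478]
eef_rot: [[-0.062, 0.998, -0.0], [0.998, 0.062, -0.0], [-0.0, -0.0, -1.0]]
force: [0.5, 0.8, -1.3]
width: 0.041
gripper_force: 41.8
```

Request:
drive_tool:
  series: [0,0,0,0,0,0.7,1,0,0,0,0,0,1.4,1,0,0,0,0,0,1.4,1,0,0,0,0,0,1.4,1]

```text
clock: 11.1
position: [0.5029, -0.2305, 0.0464]
eef_rot: [[-0.062, 0.998, -0.0], [0.998, 0.062, -0.0], [-0.0, -0.0, -1.0]]
force: [0.4, -0.3, -1.1]
width: 0.0413
gripper_force: 41.8
```

Request:
drive_tool:
  series: [0,0,0,0,0,0.7,1,0,0,0,0,0,1.4,1,0,0,0,0,0,1.4,1,0,0,0,0,0,1.4,1]

```text
clock: 11.5
position: [0.503, -0.2305, 0.0459]
eef_rot: [[-0.062, 0.998, 0.0], [0.998, 0.062, -0.0], [-0.0, 0.0, -1.0]]
force: [-3.3, 0.6, 7.7]
width: 0.0413
gripper_force: 42.9
```

Request:
drive_tool:
  series: [0,0,0,0,0,-0.5,1,0,0,0,0,0,-0.5,1,0,0,0,0,0,-0.5,0.4,0,0,0,0,0,-0.5,0.2,0,0,0,0,0,-0.5,0,0,0,0,0,0,-0.5,0,0,0,0,0,0,-0.5,0,0,0,0,0,0,-0.5,0]

```text
clock: 12.3
position: [0.5029, -0.2305, 0.0455]
eef_rot: [[-0.062, 0.998, -0.0], [0.998, 0.062, -0.0], [-0.0, -0.0, -1.0]]
force: [-0.2, 0.1, 0.4]
width: 0.0853
gripper_force: 0.0
```

Request:
drive_tool:
  series: [0,0,0,0,0,-10,0,0,0,0,0,0,-40,0,0,0,0,0,0,-80,0,0,0,0,0,0,-120,0,0,0,0,0,0,-170,0,0,0,0,0,0,-220,0,0,0,0,0,0,-260,0,0,0,0,0,0,-260,0]

```text
clock: 13.1
position: [0.5052, -0.2313, 0.3128]
eef_rot: [[-0.062, 0.998, 0.01], [0.998, 0.062, -0.004], [-0.005, 0.01, -1.0]]
force: [0.6, 0.9, -0.4]
width: 0.0853
gripper_force: 0.0
```

Run:
```python
from h import *
s=state();print(s['position'])
delta([.492,-.03,.306],RM(.062))
```

```text
[ 0.50522044 -0.23127556  0.31277849]
turn [0.58 0.27 0.02] shift [201.7  -0.7   5.8]
```

Request:
drive_tool:
  series: [0,0,0,50,0,0,0,0,0,0,100,0,0,0,0,0,0,150,0,0,0,0,0,0,185,0,0,0,0,0,0,200,0,0,0,0,0,0,200,0,0,0,0,0,0,200,0,0,0,0,0,0,200,0,0,0,0,0,0,200,0,0]

```text
schema error: expected a multiple of 7 numbers
```

Request:
drive_tool:
  series: [0,0,0,50,0,0,0,0,0,0,100,0,0,0,0,0,0,150,0,0,0,0,0,0,185,0,0,0,0,0,0,200,0,0,0,0,0,0,200,0,0,0,0,0,0,200,0,0,0,0,0,0,200,0,0,0]

```text
clock: 13.9
position: [0.4904, -0.0324, 0.3054]
eef_rot: [[-0.06, 0.998, -0.0], [0.998, 0.06, -0.001], [-0.001, -0.0, -1.0]]
force: [-0.5, 0.4, -0.5]
width: 0.0857
gripper_force: 0.0
```

Run:
```python
from h import *
s=state();print(s['position'])
delta([.4906,-.0309,.098],RM(.062))
S,T=capture('side'),capture('top')
B=box(.064,.042,.028);v=lambda d,t:np.clip((t-d['img'].max(2).astype(float))/15,0,1)
sp=lambda p:B@R.from_euler('z',p[2]+np.pi/2).as_matrix().T+[p[0],p[1],.04]
for d,w,t in((T,(346,212,38,30),60),):
    r=fit([(d,v(d,t),w)],sp,[.503,-.2305,.062],[.005,.005,.04]);print('sink',np.round(r.x,4),r.fun)
def g(d,P,w):
    x,y=proj(d,P)[0].astype(int);return cv2.resize(d['img'][y-w:y+w,x-w:x+w,::-1],(400,400),interpolation=cv2.INTER_CUBIC)
P=[.503,-.2305,.04]
cv2.imwrite('pics/placed.png',np.hstack([g(S,P,30),g(T,P,30)]))
for c in('side','top'):print(c,[(np.round(r['at'],3).tolist(),round(r['confidence'],2)) for r in place_of(c,'sink')],[(np.round(r['at'],3).tolist()) for r in place_of(c,'module_top')])
```

```text
[ 0.49035761 -0.03239436  0.30538845]
turn [-0.02  0.04 -0.09] shift [  1.6   0.4 207.4]
sink [ 0.5021 -0.2262  0.0666] 69.30196078431372
side [([0.421, 0.427, 0.001], 0.86), ([0.497, -0.232, 0.04], 0.51)] [[0.502, -0.228, 0.04]]
top [([0.346, 0.294, -0.002], 0.91), ([0.505, -0.227, 0.041], 0.68), ([0.416, 0.425, -0.001], 0.61)] [[0.5, -0.234, 0.036]]
```

View pics/placed.png

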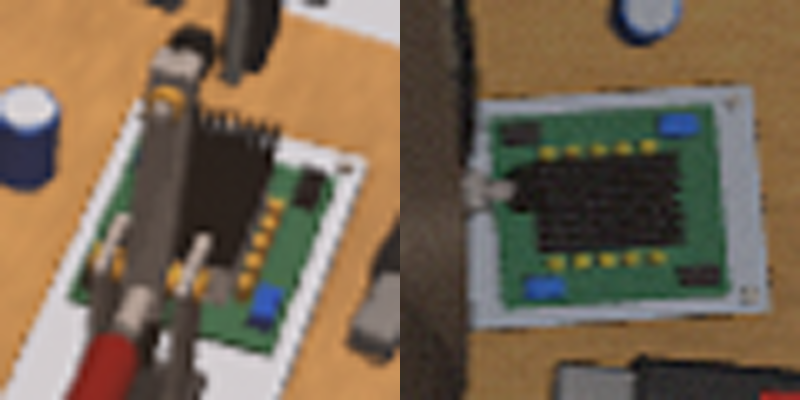

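Run:
```python
from h import *
T=capture('top');S=capture('side');S0,T0=np.load('st.npy',allow_pickle=True)
B=box(.064,.042,.028)
sp=lambda p:B@R.from_euler('z',p[2]+np.pi/2).as_matrix().T+[p[0],p[1],.04]
g=T['img'].max(2).astype(float)
print('row228',g[226:231].mean(0)[344:384].astype(int).tolist(),'col',g[212:246,364:370].mean(1).astype(int).tolist())
m=np.clip((62-g)/25,0,1)
for x0,w in((361,26),(364,24)):
    for t0 in(.062,):
        r=fit([(T,m,(x0,219,w,20))],sp,[.503,-.2305,t0],[.004,.004,.03]);print('sink free',np.round(r.x,4),r.fun)
        r=fit([(T,m,(x0,219,w,20))],lambda p:sp([p[0],p[1],.062]),[.503,-.2305],[.004,.004]);print('sink yaw fixed',np.round(r.x,4),r.fun)
# image-difference against the start picture: where module white was and now isn't covered
w0=T0['img'].min(2)[214:242,346:384].astype(int);w1=T['img'].min(2)[214:242,346:384].astype(int)
print('white left',((w0>105)&(w1>95)).sum(),'of',(w0>105).sum())
s0=S0['img'].min(2)[150:205,300:345].astype(int);s1=S['img'].min(2)[150:205,300:345].astype(int)
```

```text
row228 [120, 112, 95, 97, 97, 74, 41, 44, 44, 32, 32, 35, 34, 37, 35, 31, 35, 33, 36, 36, 37, 33, 32, 34, 34, 34, 32, 35, 36, 34, 44, 66, 85, 87, 84, 84, 84, 115, 144, 147] col [145, 153, 99, 84, 86, 86, 85, 88, 102, 42, 35, 33, 34, 30, 36, 31, 37, 29, 36, 33, 36, 34, 30, 68, 107, 98, 86, 86, 86, 87, 83, 122, 151, 156]
sink free [ 0.5021 -0.226   0.0656] 19.65098039215686
sink yaw fixed [ 0.5024 -0.2261] 19.60392156862745
sink free [ 0.5024 -0.226   0.0558] 16.054117647058824
sink yaw fixed [ 0.5024 -0.2261] 16.12156862745098
white left 93 of 344
```

Run:
```python
from h import *
S0,T0=np.load('st.npy',allow_pickle=True);Ts=[capture('top')['img'].astype(float) for _ in range(4)];T=np.mean(Ts,0)
A=T0['img'].astype(float)
np.set_printoptions(linewidth=200)
for r in(221,222,223,231,232,233,234,235):print(r,'before',A[r,350:362].min(1).astype(int),'now',T[r,350:362].max(1).astype(int), 'right now',T[r,370:380].max(1).astype(int),'bef',A[r,370:380].min(1).astype(int))
print('bottom edge');
for c in(360,364,368,372):print(c,'before',A[228:240,c].min(1).astype(int),'now',T[228:240,c].max(1).astype(int))
d=capture('top');e=RM(.062)
mid=lambda u,v:proj(d,np.array([.503,-.2305,.04])+u*e[:,1]+v*e[:,0])[0].round(2)
print('pred +y edge corners',mid(-.021,.032),mid(.021,.032),'-y',mid(-.021,-.032),mid(.021,-.032))
q=lambda u,v:(proj(d,np.array([.503,-.2305,.068])+u*e[:,1]+v*e[:,0])[0]).round(2);print('top z68 -y',q(-.021,-.032),q(.021,-.032))
```

```text
221 before [50 48 51 44 38 47 46 39 22 43 52 38] now [ 91  91  93  69  96 114  83  50  72  75  63  54] right now [48 36 33 34 44 80 83 82 83 83] bef [109 104 105  92  58  51  48  44  46  44]
222 before [ 42  33  40  63  91 108  98 109 128 124 125 126] now [71 63 45 33 37 42 33 24 30 36 32 30] right now [32 36 34 42 53 81 84 84 81 82] bef [125 124 128 101  56  51  48  49  46  49]
223 before [ 21  27  24 100 128 128 121 127 128 127 128 126] now [27 28 28 34 38 38 38 37 37 35 34 36] right now [31 29 29 36 43 78 87 83 84 83] bef [123 120 128 104  59  47  45  46  44  48]
231 before [ 50  47  46  46 100 128 123 130 127 125 125 127] now [88 88 81 49 30 30 34 33 33 34 33 31] right now [36 37 39 33 48 57 80 83 86 85] bef [128 125 129 128  84  47  51  49  46  48]
232 before [ 49  51  46  38  97 129 129 128 129 127 127 126] now [87 89 85 57 40 41 40 38 40 40 42 39] right now [32 32 31 29 29 51 82 84 83 84] bef [123 119 129 128  82  49  48  49  51  47]
233 before [ 49  52  52  46 103 130 127 119 120 123 125 124] now [90 87 84 57 27 27 30 36 32 30 34 33] right now [42 40 34 33 38 55 82 86 85 84] 
[... 320 characters left out ...]
 32 32 33 35 40 44] right now [85 89 90 89 88 88 88 86 86 86] bef [57 46 54 48 48 47 53 45 48 52]
bottom edge
360 before [128 128 124 125 127 125 128  76  48  49  50  46] now [ 38  30  40  33  42  34  38  40 116 148  85  85]
364 before [125 127 126 126 124 127 135  43  51  51  55  48] now [ 39  28  38  35  33  33  34  55 129 134  89  86]
368 before [127 126 126 125 128 127 130  63  51  51  42  56] now [ 36  28  35  36  32  36  33  88 119 103  85  87]
372 before [129 127 123 129 129 132 101  54  51  54  46  45] now [ 35  32  32  39  31  34  36  90 115  97  84  84]
pred +y edge corners [354.11 235.37] [353.11 221.96] -y [374.46 234.11] [373.4  220.73]
top z68 -y [376.28 233.61] [375.19 219.94]
```

The sink is flat on the module, with no white rim showing. Its edges measure about 2.7 mm towards +y and 1 mm towards −x of the module's. That is inside tolerance but tight, so I'll re-grip and correct it.

Request:
drive_tool:
  series: [0,0,0,-50,0,0,0,0,0,0,-100,0,0,0,0,0,0,-150,0,0,0,0,0,0,-185,0,0,0,0,0,0,-198,1,0,0,0,0,0,-198,1,0,0,0,0,0,-198,1,0,0,0,0,0,-198,1,40,0,0,0,0,-198,1,80,0,0,0,0,-198,1,110,0,0,0,0,-198,1,110,0,0,0,0,-198,1,110,0]

```text
clock: 15.75
position: [0.5043, -0.2268, 0.1963]
eef_rot: [[-0.065, 0.998, -0.0], [0.998, 0.065, 0.0], [0.0, -0.0, -1.0]]
force: [-0.0, -0.0, -0.4]
width: 0.0853
gripper_force: 0.0
```

Request:
drive_tool:
  series: [0,0,0,0,0,0,0,0,0,0,0,0,0,0,0,0,0,0,0,0,0]

```text
clock: 16.05
position: [0.5045, -0.2285, 0.1969]
eef_rot: [[-0.063, 0.998, 0.002], [0.998, 0.063, -0.001], [-0.001, 0.002, -1.0]]
force: [0.7, 0.1, -1.0]
width: 0.0853
gripper_force: 0.0
```

Run:
```python
from h import *
s=state();print(s['position'],np.abs(s['joint_velocities']).max())
delta([.503,-.2305,.0475],RM(.062))
```

```text
[ 0.50446477 -0.22851309  0.19689017] 0.006180136481113303
turn [0.12 0.06 0.03] shift [ -1.7  -1.9 149.4]
```

Request:
drive_tool:
  series: [0.1,0,0,-1.7,-1.9,40,0,0.1,0,0,-1.7,-1.9,80,0,0.1,0,0,-1.7,-1.9,110,0,0.1,0,0,-1.7,-1.9,130,0,0.1,0,0,-1.7,-1.9,142,0,0.1,0,0,-1.7,-1.9,149,0,0.1,0,0,-1.7,-1.9,149,0,0.1,0,0,-1.7,-1.9,149,0,0.1,0,0,-1.7,-1.9,149,0,0.1,0,0,-1.7,-1.9,149,0]

```text
clock: 17.05
position: [0.5025, -0.2305, 0.0474]
eef_rot: [[-0.062, 0.998, -0.0], [0.998, 0.062, -0.001], [-0.001, -0.0, -1.0]]
force: [0.6, -0.2, 1.1]
width: 0.0851
gripper_force: 0.0
```

Run:
```python
from h import *
delta([.503,-.2305,.0475],RM(.062))
```

```text
turn [-0.03  0.05  0.02] shift [-0.1  0.5 -0.1]
```

Request:
drive_tool:
  series: [0,0,0,0,0,0,0.3,0,0,0,0,0,0,0.4,0,0,0,0,0,0,0.5,0,0,0,0,0,0,0.6,0,0,0,0,0,0,1,0,0,0,0,0,0,1,0,0,0,-1.5,1,0,1,0,0,0,-2.7,1.5,0,1,0,0,0,-2.7,1.5,0,1,0,0,0,-2.7,1.5,0,1,0,0,0,-2.7,1.5,0,1]
  squeeze: 25

```text
clock: 18.15
position: [0.5024, -0.2306, 0.0468]
eef_rot: [[-0.064, 0.998, -0.005], [0.998, 0.064, 0.002], [0.003, -0.005, -1.0]]
force: [-6.4, 7.7, 13.5]
width: 0.0416
gripper_force: 27.8
```

Request:
drive_tool:
  series: [0,0,0,0,0,-1,1,0,0,0,0,0,-2,1,0,0,0,0,0,-2,1,0,0,0,0,0,-2,1,0,0,0,0,0,-2,1]

```text
clock: 18.65
position: [0.5035, -0.233, 0.0483]
eef_rot: [[-0.062, 0.998, -0.002], [0.998, 0.062, -0.0], [-0.0, -0.002, -1.0]]
force: [-0.5, -0.3, -0.5]
width: 0.0415
gripper_force: 26.0
```

Run:
```python
from h import *
delta([.503+.0010+.00017,-.2305-.0027,.0475],RM(.062))
```

```text
turn [-0.12  0.01  0.01] shift [-0.2  0.6  0.8]
```

Request:
drive_tool:
  series: [0,0,0,-0.2,0.6,0,1,0,0,0,-0.2,0.6,0.5,1,0,0,0,-0.2,0.6,1,1,0,0,0,-0.2,0.6,1,1,0,0,0,-0.2,0.6,1,1]

```text
clock: 19.15
position: [0.5042, -0.233, 0.0475]
eef_rot: [[-0.062, 0.998, -0.002], [0.998, 0.062, -0.0], [-0.0, -0.002, -1.0]]
force: [0.8, 1.2, -1.5]
width: 0.0415
gripper_force: 26.0
```

Request:
drive_tool:
  series: [0,0,0,0,0,0.5,1,0,0,0,0,0,1,1,0,0,0,0,0,1,1,0,0,0,0,0,1,1]

```text
clock: 19.55
position: [0.5043, -0.233, 0.0468]
eef_rot: [[-0.062, 0.998, -0.002], [0.998, 0.062, -0.0], [-0.0, -0.002, -1.0]]
force: [-1.6, 0.0, 4.5]
width: 0.0416
gripper_force: 26.6
```

Contact. Release, then retreat upward.

Request:
drive_tool:
  series: [0,0,0,0,0,0,0.4,0,0,0,0,0,0,0.2,0,0,0,0,0,0,0,0,0,0,0,0,0,0,0,0,0,0,0,0,0,0,0,0,0,0,-10,0,0,0,0,0,0,-40,0,0,0,0,0,0,-80,0,0,0,0,0,0,-120,0,0,0,0,0,0,-170,0,0,0,0,0,0,-220,0,0,0,0,0,0,-260,0]

```text
clock: 20.75
position: [0.5048, -0.233, 0.3107]
eef_rot: [[-0.062, 0.998, 0.001], [0.998, 0.062, -0.001], [-0.001, 0.001, -1.0]]
force: [1.0, -0.4, -0.3]
width: 0.0856
gripper_force: 0.0
```

Request:
drive_tool:
  series: [0,0,0,50,0,0,0,0,0,0,100,0,0,0,0,0,0,150,0,0,0,0,0,0,185,0,0,0,0,0,0,202,0,0,0,0,0,0,202,0,0,0,0,0,0,202,0,0,0,0,0,0,202,0,0,0]

```text
clock: 21.55
position: [0.4921, -0.0329, 0.3067]
eef_rot: [[-0.06, 0.998, -0.002], [0.998, 0.06, -0.001], [-0.001, -0.002, -1.0]]
force: [0.6, -0.2, -0.4]
width: 0.0854
gripper_force: 0.0
```

```bash
cat > edges.py <<'E'
from h import *
S0,T0=np.load('st.npy',allow_pickle=True);d=capture('top');T=np.mean([capture('top')['img'].astype(float) for _ in range(3)],0)
A=T0['img'].astype(float)
np.set_printoptions(linewidth=200)
for r in(231,232,233,234):
    n=T[r].max(1);b=A[r].min(1)
    bg,dk=n[350:352].mean(),n[356:372].mean();L=350+((n[350:358]-dk)/(bg-dk)).sum();bgr=n[377:380].mean();Rr=380-((n[372:380]-dk)/(bgr-dk)).sum()
    w=b[358:370].mean();gb=b[350:353].mean();ML=360-((b[350:360]-gb)/(w-gb)).sum();gr=b[377:380].mean();MR=370+((b[370:380]-gr)/(w-gr)).sum()
    print(r,'sink L %.2f R %.2f  module L %.2f R %.2f'%(L,Rr,ML,MR))
B=box(.064,.042,.028);sp=lambda p:B@R.from_euler('z',p[2]+np.pi/2).as_matrix().T+[p[0],p[1],.04]
m=np.clip((62-T.max(2))/25,0,1)
r=fit([(d,m,(364,219,24,20))],lambda p:sp([p[0],p[1],.062]),[.503,-.2305],[.004,.004]);print('fit',np.round(r.x,4),r.fun)
r=fit([(d,m,(364,219,24,20))],sp,[.503,-.2305,.062],[.004,.004,.03]);print('free',np.round(r.x,4),r.fun)
E
python3 edges.py; python3 -c "
from h import *
print(state()['position']);delta([.4906,-.0309,.098],RM(.062))"
```

```text
231 sink L 353.92 R 376.35  module L 354.31 R 374.57
232 sink L 354.24 R 376.22  module L 354.40 R 374.32
233 sink L 354.04 R 376.57  module L 354.51 R 374.99
234 sink L 353.68 R 374.91  module L 354.39 R 373.10
fit [ 0.5035 -0.2276] 19.785882352941172
free [ 0.5033 -0.2279  0.0726] 19.44470588235294
[ 0.49211396 -0.03228304  0.30638585]
turn [-0.12  0.02 -0.06] shift [  1.5  -1.  208.4]
```

The sink is now within about 1 mm of the module on both axes (left edge 354.0 against 354.4 px). Next I'll lower the open gripper over the red handle.

Request:
drive_tool:
  series: [-0.1,0,0,1.5,-1,40,0,-0.1,0,0,1.5,-1,90,0,-0.1,0,0,1.5,-1,140,0,-0.1,0,0,1.5,-1,180,0,-0.1,0,0,1.5,-1,205,0,-0.1,0,0,1.5,-1,218,0,-0.1,0,0,1.5,-1,228,0,-0.1,0,0,1.5,-1,228,0,-0.1,0,0,1.5,-1,228,0,-0.1,0,0,1.5,-1,228,0]
  squeeze: 20

```text
clock: 22.75
position: [0.4916, -0.03, 0.0797]
eef_rot: [[-0.062, 0.998, 0.002], [0.998, 0.062, -0.0], [-0.0, 0.002, -1.0]]
force: [0.0, -1.2, -0.7]
width: 0.0854
gripper_force: 0.0
```

Request:
drive_tool:
  series: [0,0,0,0,0,0,0.4,0,0,0,0,0,0,0.6,0,0,0,0,0,0,0.7,0,0,0,0,0,0,0.8,0,0,0,0,0,0,1,0,0,0,0,0,0,1,0,0,0,0,0,0,1,0,0,0,0,0,0,1]

```text
clock: 23.55
position: [0.4897, -0.03, 0.0786]
eef_rot: [[-0.063, 0.998, -0.002], [0.998, 0.063, -0.0], [-0.0, -0.002, -1.0]]
force: [-3.8, 0.2, 6.3]
width: 0.0209
gripper_force: 21.2
```

Run:
```python
from h import *
s=state();p=np.array(s['position']);h=np.array([.503,-.230,0])+.095*np.array([-.062,.998,0])+[0,0,.095]
e=RM(.062);v=(p-h)@e;print('rel hinge along y',v[0],'x',v[1]); r=v[0]/np.cos(.03)
for q in np.arange(.1,1.5,.13):print(round(q,2),np.round([1000*r*(np.cos(q+.03)-np.cos(.03)),-1000*r*(np.sin(q+.03)-np.sin(.03))],1))
```

```text
rel hinge along y 0.10543680177596974 x -0.0008654287119384885
0.1 [ -0.8 -10.5]
0.23 [ -3.5 -24. ]
0.36 [ -7.9 -36.9]
0.49 [-13.9 -49.2]
0.62 [-21.5 -60.7]
0.75 [-30.4 -71. ]
0.88 [-40.7 -80.1]
1.01 [-52.  -87.8]
1.14 [-64.3 -94. ]
1.27 [-77.2 -98.5]
1.4 [ -90.6 -101.3]
```

Request:
drive_tool:
  series: [0,0,0,-0.8,0,-10.5,1,0,0,0,-3.5,0,-24,1,0,0,0,-7.9,0,-36.9,1,0,0,0,-13.9,0,-49.2,1,0,0,0,-21.5,0,-60.7,1,0,0,0,-21.5,0,-60.7,1,0,0,0,-21.5,0,-60.7,1]

```text
clock: 24.25
position: [0.4913, -0.0518, 0.1401]
eef_rot: [[-0.062, 0.998, -0.001], [0.998, 0.062, -0.0], [-0.0, -0.001, -1.0]]
force: [-5.7, 2.8, -0.2]
width: 0.0217
gripper_force: 21.1
```

Request:
drive_tool:
  series: [0,0,0,-8.9,0,-10.3,1,0,0,0,-19.2,0,-19.4,1,0,0,0,-30.5,0,-27.1,1,0,0,0,-42.8,0,-33.3,1,0,0,0,-55.7,0,-37.8,1,0,0,0,-62.4,0,-39.5,1,0,0,0,-69.1,0,-40.6,1,0,0,0,-69.1,0,-40.6,1,0,0,0,-69.1,0,-40.6,1]

```text
clock: 25.15
position: [0.4961, -0.1233, 0.1809]
eef_rot: [[-0.06, 0.998, 0.0], [0.998, 0.06, -0.002], [-0.002, 0.0, -1.0]]
force: [-5.9, -3.9, 1.7]
width: 0.0213
gripper_force: 26.6
```

Run:
```python
from h import *
s=state();p=np.array(s['position'])+[0,0,.019];h=np.array([.503,-.230,0])+.095*np.array([-.062,.998,0])+[0,0,.095]
v=(p-h)@RM(.062);print(v,'q',np.arctan2(-v[2],v[0])-.03)
S=capture('side');T=capture('top')
def g(d,P,w):
    x,y=proj(d,P)[0].astype(int);return cv2.resize(d['img'][y-w:y+w,x-w:x+w,::-1],(400,400),interpolation=cv2.INTER_CUBIC)
cv2.imwrite('pics/clamp.png',np.hstack([g(S,[.5,-.18,.08],40),g(T,[.5,-.18,.08],40)]))
```

```text
[ 0.01194529 -0.00028543 -0.10491124] q 1.4274236222915917
```

View pics/clamp.png

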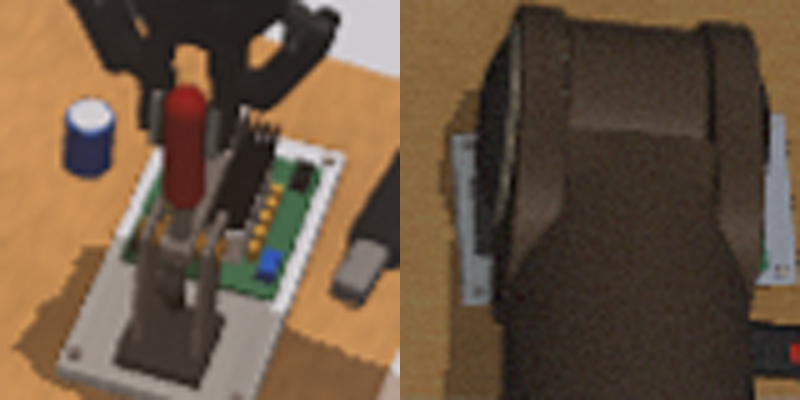

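The side crop shows the red handle upright at (185,145), with the arm down over the sink. Now I'll release it and wait.

Request:
drive_tool:
  series: [0,0,0,0,0,0,0.6,0,0,0,0,0,0,0.3,0,0,0,0,0,0,0,0,0,0,0,0,0,0,0,0,0,0,0,0,0,0,0,0,0,0,0,0,0,0,0,0,0,0,0,0,0,0,0,0,0,0,0,0,0,0,0,0,0]

```text
clock: 26.15
position: [0.4963, -0.1203, 0.1797]
eef_rot: [[-0.062, 0.998, -0.0], [0.998, 0.062, -0.0], [-0.0, -0.0, -1.0]]
force: [0.3, -0.3, 0.5]
width: 0.0852
gripper_force: 0.0
```

Request:
drive_tool:
  series: [0,0,0,0,0,0,0,0,0,0,0,0,0,0,0,0,0,0,0,0,0,0,0,0,0,0,0,0,0,0,0,0,0,0,0,0,0,0,0,0,0,0,0,0,0,0,0,0,0,0,0,0,0,0,0,0,0,0,0,0,0,0,0]

```text
clock: 27.05
position: [0.4963, -0.1204, 0.1798]
eef_rot: [[-0.062, 0.998, -0.0], [0.998, 0.062, -0.0], [-0.0, -0.0, -1.0]]
force: [-0.5, 0.8, -1.2]
width: 0.0852
gripper_force: 0.0
```

Run:
```python
from h import *
s=state();print(s['position'],s['force'],s['width'])
S=capture('side')
x,y=proj(S,[.5,-.18,.08])[0].astype(int)
cv2.imwrite('pics/clamp2.png',cv2.resize(S['img'][y-40:y+40,x-40:x+40,::-1],(600,600),interpolation=cv2.INTER_CUBIC))
hsv=cv2.cvtColor(S['img'],cv2.COLOR_RGB2HSV);m=((hsv[...,0]<8)|(hsv[...,0]>172))&(hsv[...,1]>150)&(hsv[...,2]>80)
p=np.argwhere(m[y-40:y+40,x-40:x+20])[:,::-1]+[x-40,y-40];print(p.mean(0),p.min(0),p.max(0))
h=np.array([.503,-.230,0])+.095*np.array([-.062,.998,0])+[0,0,.095]
for q in(1.3,1.4,1.45,1.5):print(q,[proj(S,h+r*np.cos(q+.03)*RM(.062)[:,0]+[0,0,r*np.sin(q+.03)])[0].round(1).tolist() for r in(.095,.133)])
```

```text
[ 0.49628945 -0.12035085  0.17977725] [-0.53699488  0.75179306 -1.22909257] 0.08519815990247895
[315.55555556 161.24444444] [312 149] [320 174]
1.3 [[313.8, 164.5], [313.7, 156.3]]
1.4 [[315.0, 161.5], [315.5, 152.0]]
1.45 [[315.6, 160.1], [316.3, 149.9]]
1.5 [[316.2, 158.7], [317.2, 148.0]]
```

Request:
drive_tool:
  series: [0,0,0,0,0,0,0,0,0,0,0,0,0,0,0,0,0,0,0,0,0,0,0,0,0,0,0,0,0,0,0,0,0,0,0.4,0,0,0,0,0,0,0.6,0,0,0,0,0,0,0.7,0,0,0,0,0,0,0.8,0,0,0,0,0,0,1,0,0,0,0,0,0,1,0,0,0,0,0,0,1,0,0,0,0,0,0,1]
  squeeze: 22

```text
clock: 28.3
position: [0.4959, -0.1204, 0.1799]
eef_rot: [[-0.062, 0.998, -0.001], [0.998, 0.062, -0.0], [-0.0, -0.001, -1.0]]
force: [-4.4, 0.9, 4.9]
width: 0.0215
gripper_force: 22.3
```

Request:
drive_tool:
  series: [0,0,0,6,0,1,1,0,0,0,13.4,0,2.8,1,0,0,0,26.3,0,7.3,1,0,0,0,38.6,0,13.5,1,0,0,0,49.9,0,21.2,1,0,0,0,60.2,0,30.3,1,0,0,0,69.1,0,40.6,1,0,0,0,69.1,0,40.6,1]

```text
clock: 29.1
position: [0.491, -0.0499, 0.138]
eef_rot: [[-0.064, 0.998, -0.002], [0.998, 0.064, 0.001], [0.001, -0.002, -1.0]]
force: [-4.6, 2.5, 2.4]
width: 0.0213
gripper_force: 21.9
```

Request:
drive_tool:
  series: [0,0,0,7.6,0,11.5,1,0,0,0,13.6,0,23.8,1,0,0,0,18,0,36.7,1,0,0,0,20.7,0,50.2,1,0,0,0,21.4,0,57.5,1,0,0,0,21.4,0,57.5,1,0,0,0,21.4,0,57.5,1,0,0,0,21.4,0,57.5,1]

```text
clock: 29.9
position: [0.4896, -0.0296, 0.0815]
eef_rot: [[-0.063, 0.998, -0.002], [0.998, 0.063, 0.0], [0.001, -0.002, -1.0]]
force: [-4.7, 3.7, -3.8]
width: 0.0214
gripper_force: 27.5
```

Release, then retreat upward.

Request:
drive_tool:
  series: [0,0,0,0,0,0,0.6,0,0,0,0,0,0,0.3,0,0,0,0,0,0,0,0,0,0,0,0,0,0,0,0,0,0,0,0,0,0,0,0,0,0,-20,0,0,0,0,0,0,-60,0,0,0,0,0,0,-110,0,0,0,0,0,0,-160,0,0,0,0,0,0,-210,0,0,0,0,0,0,-210,0,0,0,0,0,0,-210,0]

```text
clock: 31.1
position: [0.4911, -0.0301, 0.2929]
eef_rot: [[-0.062, 0.998, 0.003], [0.998, 0.062, -0.0], [-0.001, 0.003, -1.0]]
force: [-0.7, -0.5, -1.1]
width: 0.0853
gripper_force: 0.0
```

```bash
python3 edges.py
python3 - <<'E'
from h import *
s=state();print(s['clock'],s['position'],s['force'])
for c in('side','top'):
    d=capture(c)
    for n in('clamp_foot','clamp_handle','capacitor','probe','driver','spare'):print(c,n,[np.round(r['at'],3).tolist() for r in place_of(c,n)][:2])
E
```

```text
231 sink L 354.00 R 376.41  module L 354.31 R 374.57
232 sink L 354.21 R 376.30  module L 354.40 R 374.32
233 sink L 354.17 R 376.91  module L 354.51 R 374.99
234 sink L 353.73 R 375.07  module L 354.39 R 373.10
fit [ 0.5032 -0.2277] 20.133333333333333
free [ 0.5033 -0.2279  0.0725] 19.765490196078428
31.3 [ 0.48987268 -0.03006831  0.29015324] [ 0.10952836 -0.15691133 -0.19468892]
side clamp_foot [[0.5, -0.174, 0.185], [0.5, -0.234, 0.037]]
side clamp_handle [[0.488, -0.042, 0.098]]
side capacitor [[0.593, -0.251, -0.003]]
side probe [[0.41, -0.296, -0.001]]
side driver [[0.447, 0.022, 0.003]]
side spare [[0.546, 0.188, 0.058]]
top clamp_foot [[0.502, -0.169, 0.186]]
top clamp_handle [[0.536, 0.24, -0.001]]
top capacitor [[0.594, -0.25, -0.004]]
top probe [[0.407, -0.296, -0.001]]
top driver [[0.451, 0.023, -0.002]]
top spare [[0.548, 0.196, 0.053]]
```

```bash
python3 -c "
from plant import *
print(close_job())"
```

```text
the job is handed in; nothing more can be done
None
```

The job is handed in, result not reported: the sink measured within about 1 mm of flush on the module, the clamp was swung shut and let go of for over a second before I opened it fully, and the four bystanders I re-checked (capacitor, probe, driver, spare) read as at the start.

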